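# Square a shielded module into the test corner

### The arm

A 6-joint arm with a two-finger parallel gripper is mounted at the origin on the work surface. World frame = base frame: x ahead of the robot, y to its left, z up, the work surface at z = 0. Lengths are in m, angles in rad, forces in N, time in s.
With the tool pointing down it reaches from about 0.35 to 0.8 m from the base axis. Payload 7.3 kg.
Tool frame: the origin (TCP) lies at the very end of the fingers, on their centre line; the grasp point (between the pads) lies robot.grip_depth behind it (robot.grip_depth is the distance from the TCP to the grasp point, in m); z points along the fingers, y is the line along which they close (so a half turn about z gives the same grasp; the last joint's range is limited). The gripper opens to 85 mm and grips with 20 to 120 N. Pads are 22 mm wide; open, the fingers measure 114 mm over their backs; the gripper's body (76 mm by 85 mm) begins 54 mm behind the grasp point. The pads swing forward as they close: fully open they stand 13 mm farther back than shut.
Start: joints at [1.14, 0.342, 1.524, -0, 1.275, -0.146], TCP at [0.147, 0.504, 0.231] pointing down, gripper open.
Joint ranges: [-2.53, 2.53], [-0.77, 2.02], [0.04, 2.7], [-1, 4.14], [0.28, 2.66], [-3.11, 3.11]. Speed limits (rad/s): [2.57, 2.57, 3.14, 3.14, 3.14, 3.14].

### API

Orientations are given as a unit quaternion [w, x, y, z].
In Python, from workcell import robot gives the robot as it stands.
- The arm moves only by the tool apply_moves, never from a script. Its argument "moves" is a list that holds one entry, the list of rows, each a list of 7 numbers: the shift along the tool's x, y, z in m, then the turn, a rotation vector about the tool's x, y, z in degrees, then the finger opening in m, from 0 to 0.0854. In form: [[[tx, ty, tz, wx, wy, wz, hand], ...]]. A call has 1 to 10 rows; each row shifts and turns the commanded pose from where the row before left it, along the tool's axes as they then stand; what a row does not reach is not made up. A row lasts 1/10 s, in which the tool goes at most 50 mm and 8.59 degrees, less where a joint would pass 70% of its speed; a pose out of reach is approached as far as the arm can. A call is refused whole if a number of a shift passes 0.05 or a number of a turn 8.59, either way. A call with a gripper value outside its range is refused whole. The fingers move at their own pace and stop on an object; the grip force is fixed at half the most. Time passes only in rows, so rows that do not move let the fingers close. It gives the time, the measured TCP pose, the force, the opening and the grip force at its end, in the units of the state.
- robot.get_obs(): the state, without advancing time (a new reading comes with each control period).
- robot.capture(name): name is "scene" or "top" or "wrist"; returns a dict with "img" (420x560x3 uint8, red, green, blue), "K" (3x3 intrinsics, pixels), "world_from_camera" (4x4, takes a point from camera to world coordinates). Camera axes: x right, y down, z forward; pixel columns grow to the right and rows downward; lengths in m; the calibration is good to about 2 mm. A picture is of the moment at which its call begins. There is no depth.
- robot.hand_in(): hands the job in; it is judged then, once.
The state is a dict: "clock": time; "joints": joint angles; "qvel": joint speeds; "tau": joint torques, N m; "eef_pos": TCP position; "ee_rot": TCP orientation; "wrist_force": force on the tool from outside, world axes, zero at the start; "wrist_torque": the same for the moment, N m; "grip_width": finger opening in m; "grip_force": force on a finger pad.
Only numpy, scipy, OpenCV 4.12 (cv2) and the standard library are available. Lean on these libraries where they do the work, as an engineer would, in place of code of your own. Each camera call takes 0.05 s, during which the arm holds its last target. There are 200 camera calls.

### The job

Push the longer of the two flat sheet-metal modules along the bench into the L-shaped aluminium corner stop, so that one of its long sides lies flush against the long fence and one of its ends is right up against the short end wall. Only push it with the fingers: it must stay flat on the bench, never lifted or tipped. Leave the shorter module and everything else where it stands, and finish with the hand clear.

Things in the scene. Friction and masses are not known exactly. Their poses are not given: they have to be found in the camera images.
- long_module: The long module, to be pushed: flat steel box, 90 (own x) x 130 (own y) x 40 mm high, seven black vent slots on top; too wide to grasp. Origin: centre of its underside. 0.4 to 0.8 kg, slides with 2 to 6 N. Starts with its centre 145 to 165 mm in front of the long fence, turned up to 0.35 rad from it, beside the short module; either may be nearer the end wall.
- corner_stop: Aluminium corner stop screwed to the bench: two walls 30 mm high, 8 mm thick. Yaw within 0.15 rad. Origin: inside corner at bench level. Long fence: inner face is x = 0, from y = 0 to -392 mm. End wall: inner face is y = 0, from x = 0 to -100 mm. Open bench inside, at x < 0, y < 0 (towards the robot, to its right). A long module fully home has its centre at x = -45, y = -65 mm, long side along y.
- short_module: The short module, a bystander: like the long one, but 70 (own x) x 60 (own y) x 40 mm high with three vent slots. Loose. Origin: centre of its underside. Starts with its centre 145 to 165 mm in front of the fence, turned at most 0.25 rad from it, so the long module can pass between it and the fence with about 14 mm to spare.
- transformer: Bystander: mains transformer, steel core with copper winding, 64 x 85 mm, 48 mm high, loose on the bench to the right. Origin: centre of its underside.
- tall_capacitor: Bystander: upright black capacitor can, 35 mm diameter, 55 mm high, loose, beyond the two modules on the side away from the end wall. Origin: centre of its underside.
- wide_capacitor: Bystander: upright black capacitor can, 44 mm diameter, 45 mm high, loose, on the left outside the corner stop. Origin: centre of its underside.
- tape_roll: Bystander: grey ring of 90 mm outer diameter, 20 mm high, lying flat on the left. Origin: centre of its underside.
- screwdriver: Bystander: screwdriver lying on the bench on the right. Origin: on its underside, along its length.
Mind the look-alikes: they are no part of the job. Leave any green or purple look-alike of the long_module alone.

How it is judged:
At the end, for the whole second after the job is handed in: The long module lies flat and at rest in the corner: its long side within 3.5 mm of the fence and square to it within 0.04 rad, its end within 3.5 mm of the end wall; every other loose thing within 20 mm of where it started (x of long_module in the frame of corner_stop between -0.0485 and -0.04 m and y of long_module in the frame of corner_stop between -0.0685 and -0.06 m and angle between the x axis of long_module and the x axis of corner_stop, either way round below 0.04 rad and angle between long_module's own z axis and vertical below 0.05 rad and height (world z) of long_module below 0.004 m and linear speed of long_module below 0.01 m/s and angular speed of long_module below 0.05 rad/s and distance of each of short_module, transformer, tall_capacitor, wide_capacitor, tape_roll, screwdriver from where it was at the start of the episode below 0.02 m); the robot touches nothing.
It fails at once if the long module is lifted more than 12 mm off the bench (height (world z) of long_module above 0.012 m).
It fails at once if the long module is tipped by more than 0.2 rad (angle between long_module's own z axis and vertical above 0.2 rad).
It fails at once if a bystander is moved by more than 20 mm (distance of any of short_module, transformer, tall_capacitor, wide_capacitor, tape_roll, screwdriver from where it was at the start of the episode above 0.02 m).
It also fails if it takes over 51 s, if anything falls off the work surface, if the arm or the gripper's body presses on something with over 40 N, if the wrist force passes 120 N, or if a joint passes its speed limit or range.

## Working session

There is one attempt and no reset: what is moved stays moved. The work goes in short steps, Python scripts to look and compute and a tool call to move; the robot and the scene stay as the last step left them, time stands still between calls to the robot, and variables do not carry over. Pictures are saved under pics/ and viewed, at most 10 in all, crops included, and the job is handed in when it is done.

Besides the shell and the picture viewer there is one more tool, called after ">>>" in YAML: its name, and indented under it one key for each argument. apply_moves: Moves the arm, as the interface text tells. Its arguments: {"type":"object","properties":{"moves":{"type":"array"}},"required":["moves"]}

```bash
mkdir -p pics; python3 - <<'E'
from workcell import robot
import cv2,numpy as np
for n in ["scene","top"]:
    c=robot.capture(n); cv2.imwrite(f"pics/{n}0.png",c["img"][:,:,::-1]); np.savez(f"{n}0.npz",**c)
    print(n,c["K"].tolist(),c["world_from_camera"].round(4).tolist())
o=robot.get_obs(); print(o, robot.grip_depth)
E
```

```text
scene [[543.6952525254397, 0.0, 275.2972032290515], [0.0, 543.6952525254397, 207.42741399088015], [0.0, 0.0, 1.0]] [[-0.1714, 0.5292, -0.831, 1.6583], [0.9849, 0.1128, -0.1313, 0.1859], [0.0242, -0.841, -0.5406, 0.8322], [0.0, 0.0, 0.0, 1.0]]
top [[446.24996661812105, 0.0, 284.9045085814952], [0.0, 446.24996661812105, 208.0879502767943], [0.0, 0.0, 1.0]] [[0.0229, -0.998, 0.0591, 0.3314], [-0.9997, -0.0233, -0.0056, -0.0221], [0.007, -0.0589, -0.9982, 1.3954], [0.0, 0.0, 0.0, 1.0]]
{'clock': 0.1, 'joints': array([ 1.14001643e+00,  3.42671959e-01,  1.52488582e+00,  2.66885625e-05,
        1.27537998e+00, -1.45996393e-01]), 'qvel': array([ 6.69135842e-04, -1.40523709e-04, -2.31384843e-03, -3.58817759e-04,
       -6.86875276e-04,  2.83869688e-05]), 'tau': array([ 5.18370725e-04, -4.34451342e+01, -2.46483314e+01, -4.31104936e-04,
        4.72741784e-03,  7.87034651e-05]), 'eef_pos': array([0.14732704, 0.50355743, 0.23069808]), 'ee_rot': array([-2.03514635e-04,  1.41914887e-01,  9.89878635e-01, -6.41145968e-04]), 'wrist_force': array([-0.25096125,  1.11674135, -0.12287445]), 'wrist_torque': array([ 0.06689685, -0.04213361, -0.02628995]), 'grip_force': 0.0, 'grip_width': 0.0854636086358983} 0.0187
```

View pics/top0.png

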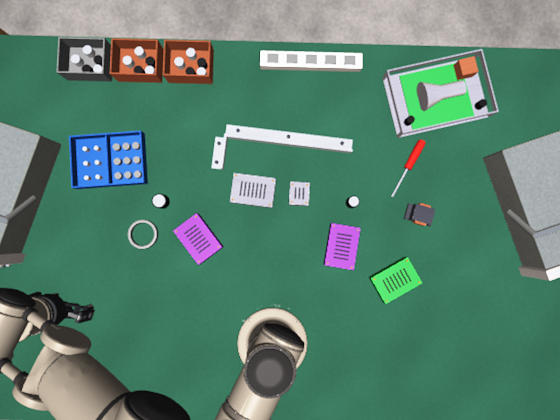

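View pics/scene0.png

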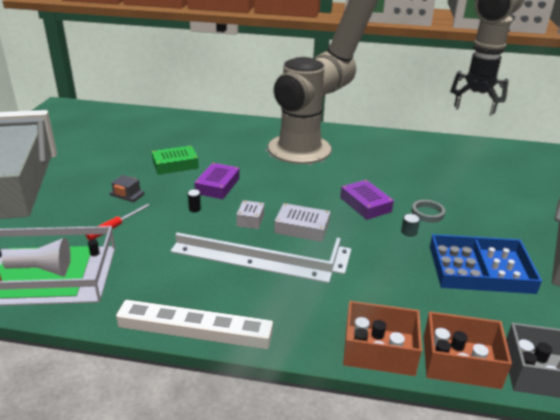

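The top view shows the long module at about (253,190), the short one at (299,193), the fence at rows 125–150 and the end wall at about (218,152). I'll zoom in for the corners.

```bash
python3 - <<'E'
import cv2
i=cv2.imread("pics/top0.png")[115:220,205:365]
cv2.imwrite("pics/crop0.png",cv2.resize(i,None,fx=5,fy=5,interpolation=cv2.INTER_CUBIC))
E
```

```text
(no output)
```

View pics/crop0.png

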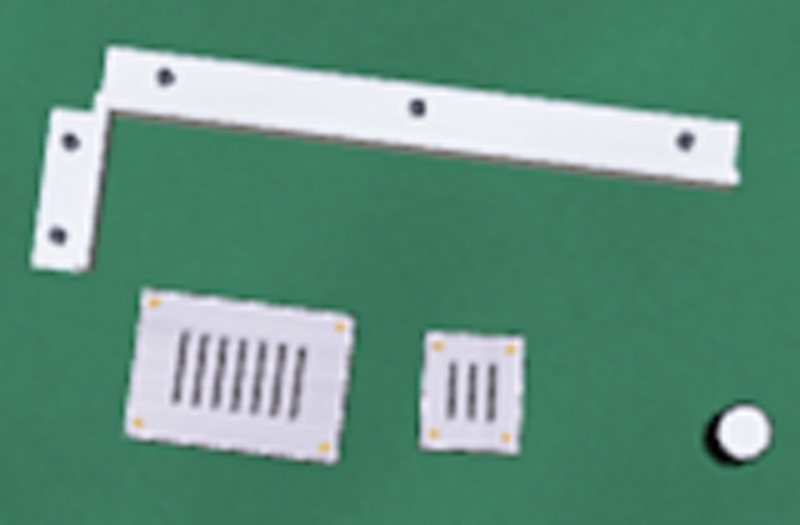

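```bash
cat > h.py <<'E'
import numpy as np
def w(c,p,z):
    p=np.atleast_2d(p).astype(float)
    T=c["world_from_camera"]; d=np.c_[p,np.ones(len(p))]@np.linalg.inv(c["K"]).T@T[:3,:3].T
    return (T[:3,3]+d*((z-T[2,3])/d[:,2])[:,None])[:,:2]
def box(q):
    m=q.mean(0); e=(q[1]-q[0]+q[2]-q[3])/2; f=(q[3]-q[0]+q[2]-q[1])/2
    return m.round(4),np.linalg.norm(e).round(4),np.linalg.norm(f).round(4),round(float(np.arctan2(e[0],-e[1])),4)
E
python3 - <<'E'
from h import *
c=np.load("top0.npz")
f=lambda a,z:w(c,np.array(a)/5+[205-.4,115-.4],z)
F=f([(110,108),(738,180)],.03);E=f([(108,112),(92,268)],.03)
print("fence",F.round(4).tolist(),np.linalg.norm(F[1]-F[0]),np.arctan2(*(F[1]-F[0])*[1,-1]))
print("end",E.round(4).tolist(),np.linalg.norm(E[1]-E[0]))
L=f([(143,289),(355,315),(337,462),(125,437)],.04);S=f([(427,332),(524,338),(519,454),(420,450)],.04)
print(box(L),box(S)); print(f([(743,433)],.055))
# stop frame: y axis = opposite to fence dir
d=(F[1]-F[0]);d/=np.linalg.norm(d); Y=-d; X=np.array([Y[1],-Y[0]]); print("X",X,"Y",Y)
o=F[0]
for b in (L,S): print(((b-o)@np.c_[X,Y]).round(4).tolist())
print("goal",o+X*-.045+Y*-.065)
from scipy.spatial.transform import Rotation as R
from workcell import robot
q=robot.get_obs()["ee_rot"]; print(R.from_quat(q[[1,2,3,0]]).as_matrix().round(3))
E
```

```text
fence [[0.6306, 0.1556], [0.5951, -0.2336]] 0.3908665636150448 -0.09100897426486575
end [[0.6281, 0.1568], [0.5307, 0.1636]] 0.09756285632036128
(array([0.4654, 0.0701]), np.float64(0.1302), np.float64(0.0909), -0.0966) (array([ 0.4578, -0.0719]), np.float64(0.0599), np.float64(0.0717), -0.0276)
[[ 0.43632377 -0.23494713]]
X [ 0.99586154 -0.09088339] Y [0.09088339 0.99586154]
[[-0.1108, -0.0351], [-0.1118, -0.1655], [-0.2024, -0.165], [-0.202, -0.0351]]
[[-0.1171, -0.2104], [-0.114, -0.2697], [-0.1849, -0.2745], [-0.1894, -0.2144]]
goal [0.57986422 0.09496045]
[[-0.96   0.281 -0.001]
 [ 0.281  0.96  -0.001]
 [ 0.    -0.001 -1.   ]]
```

>>> apply_moves:
  moves:
    - [[0,0,0,0,0,-5.55,0.085],[0,0,0,0,0,-5.55,0.085],[-0.025,-0.037,0,0,0,0,0.085],[-0.025,-0.037,0,0,0,0,0.085],[-0.025,-0.037,0,0,0,0,0.085],[-0.025,-0.037,0,0,0,0,0.085],[-0.025,-0.037,0,0,0,0,0.085],[-0.025,-0.037,0,0,0,0,0.085],[-0.025,-0.037,0,0,0,0,0.085],[-0.025,-0.037,0,0,0,0,0.085]]

```text
clock: 1.1
eef_pos: [0.3201, 0.1892, 0.2313]
ee_rot: [0.0, 0.045, 0.999, 0.0]
wrist_force: [0.7, 0.7, -0.2]
grip_width: 0.0847
grip_force: 0.0
```

>>> apply_moves:
  moves:
    - [[-0.0182,-0.0266,0,0,0,0,0.085],[-0.0182,-0.0266,0,0,0,0,0.085],[-0.0182,-0.0266,0,0,0,0,0.085],[-0.0182,-0.0266,0,0,0,0,0.085],[0,0,0.04,0,0,0,0.085],[0,0,0.04,0,0,0,0.085],[0,0,0.04,0,0,0,0.085],[0,0,0.04,0,0,0,0.085],[0,0,0.02,0,0,0,0.085],[0,0,0,0,0,0,0.085]]

```text
clock: 2.1
eef_pos: [0.3804, 0.0783, 0.0491]
ee_rot: [-0.003, 0.046, 0.999, -0.0]
wrist_force: [-0.2, -0.5, 0.2]
grip_width: 0.085
grip_force: 0.0
```

```bash
python3 - <<'E'
from workcell import robot
import cv2,numpy as np
c=robot.capture("wrist"); a=c["img"][:,:,::-1]
b=robot.capture("scene")["img"][:,:,::-1]
b=cv2.resize(b[130:290,150:450],None,fx=2,fy=2)
cv2.imwrite("pics/m1.png",np.vstack([a[:280],b[:, :560]])[:600])
E
```

```text
(no output)
```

View pics/m1.png

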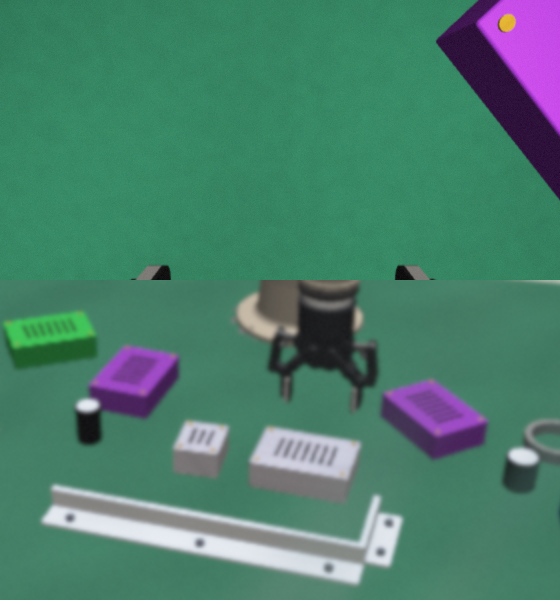

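>>> apply_moves:
  moves:
    - [[0,0,0.019,0,0,0,0.085],[0,0,0.018,0,0,0,0.085],[-0.01,0,0,0,0,0,0.085],[-0.01,0,0,0,0,0,0.085],[-0.005,0,0,0,0,0,0.085],[-0.005,0,0,0,0,0,0.085],[-0.005,0,0,0,0,0,0.085],[-0.006,0,0,0,0,0,0.085],[-0.008,0,0,0,0,0,0.085],[-0.008,0,0,0,0,0,0.085]]

```text
clock: 3.2
eef_pos: [0.4385, 0.0733, 0.0147]
ee_rot: [-0.001, 0.045, 0.999, 0.0]
wrist_force: [-4.1, -1.0, 2.1]
grip_width: 0.0849
grip_force: 2.1
```

>>> apply_moves:
  moves:
    - [[-0.008,0,0,0,0,0,0.085],[-0.008,0,0,0,0,0,0.085],[-0.008,0,0,0,0,0,0.085],[-0.008,0,0,0,0,0,0.085],[-0.008,0,0,0,0,0,0.085],[-0.008,0,0,0,0,0,0.085],[-0.008,0,0,0,0,0,0.085],[-0.006,0,0,0,0,0,0.085],[-0.004,0,0,0,0,0,0.085],[0,0,0,0,0,0,0.085]]

```text
clock: 4.2
eef_pos: [0.5059, 0.0671, 0.0145]
ee_rot: [0.001, 0.046, 0.999, 0.0]
wrist_force: [-2.1, 0.4, 0.9]
grip_width: 0.0849
grip_force: 0.8
```

```bash
python3 - <<'E'
from workcell import robot
import cv2,numpy as np
print(robot.get_obs()["eef_pos"])
c=robot.capture("top"); np.savez("top1.npz",**c)
i=c["img"][115:220,205:365,::-1]
cv2.imwrite("pics/crop1.png",cv2.resize(i,None,fx=5,fy=5,interpolation=cv2.INTER_CUBIC))
E
```

```text
[0.50586648 0.06709103 0.01450063]
```

View pics/crop1.png

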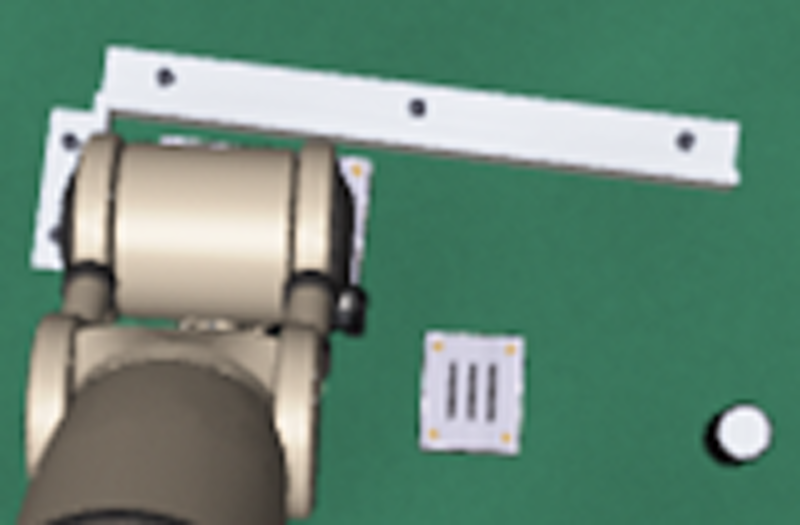

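>>> apply_moves:
  moves:
    - [[-0.004,0,0,0,0,0,0.085],[-0.004,0,0,0,0,0,0.085],[-0.002,0,0,0,0,0,0.085],[-0.001,0,0,0,0,0,0.085],[0,0,0,0,0,0,0.085]]

```text
clock: 4.75
eef_pos: [0.5156, 0.0662, 0.0143]
ee_rot: [-0.0, 0.045, 0.999, 0.0]
wrist_force: [-4.6, 0.7, 3.4]
grip_width: 0.0847
grip_force: 2.5
```

>>> apply_moves:
  moves:
    - [[-0.001,0,0,0,0,0,0.085],[-0.001,0,0,0,0,0,0.085],[-0.001,0,0,0,0,0,0.085],[0,0,0,0,0,0,0.085]]

```text
clock: 5.15
eef_pos: [0.5186, 0.066, 0.0143]
ee_rot: [-0.0, 0.045, 0.999, 0.0]
wrist_force: [-4.7, 0.3, 3.2]
grip_width: 0.0853
grip_force: 2.5
```

>>> apply_moves:
  moves:
    - [[-0.001,0,0,0,0,0,0.085],[-0.001,0,0,0,0,0,0.085],[0,0,0,0,0,0,0.085]]

```text
clock: 5.45
eef_pos: [0.5206, 0.0658, 0.0143]
ee_rot: [-0.0, 0.045, 0.999, 0.0]
wrist_force: [-4.6, 0.8, 2.8]
grip_width: 0.0848
grip_force: 2.5
```

>>> apply_moves:
  moves:
    - [[-0.001,0,0,0,0,0,0.085],[-0.001,0,0,0,0,0,0.085],[0,0,0,0,0,0,0.085]]

```text
clock: 5.75
eef_pos: [0.5208, 0.0658, 0.0142]
ee_rot: [-0.002, 0.045, 0.999, 0.0]
wrist_force: [-10.8, 0.9, 9.3]
grip_width: 0.0853
grip_force: 5.4
```

>>> apply_moves:
  moves:
    - [[0.01,0,0,0,0,0,0.085],[0.01,0,0,0,0,0,0.085],[0,0,-0.03,0,0,0,0.085],[0,0,-0.03,0,0,0,0.085],[0,0,-0.03,0,0,0,0],[-0.0185,-0.0239,0,0,0,0,0],[-0.0185,-0.0239,0,0,0,0,0],[-0.0185,-0.0239,0,0,0,0,0],[-0.0185,-0.0239,0,0,0,0,0],[0,0,0,0,0,0,0]]

```text
clock: 6.75
eef_pos: [0.5701, -0.0377, 0.1044]
ee_rot: [0.002, 0.047, 0.999, -0.001]
wrist_force: [0.7, 0.4, 0.2]
grip_width: -0.0
grip_force: 0.0
```

```bash
python3 - <<'E'
from workcell import robot
import cv2,numpy as np
from h import *
p=robot.get_obs()["eef_pos"]; r=p[:2]-[.6306,.1556]; print(p, r@[.99586,-.09088], r@[.09088,.99586])
a=robot.capture("wrist")["img"][:,:,::-1]
c=robot.capture("top"); np.savez("top2.npz",**c)
i=c["img"][115:220,205:365,::-1]
cv2.imwrite("pics/m2.png",np.vstack([cv2.resize(i[:60],(800,300),interpolation=cv2.INTER_CUBIC),np.pad(a[120:420],((0,0),(0,240),(0,0)))]))
E
```

```text
[ 0.57009487 -0.03769898  0.10437756] -0.04268762985889469 -0.19799742946005483
```

View pics/m2.png

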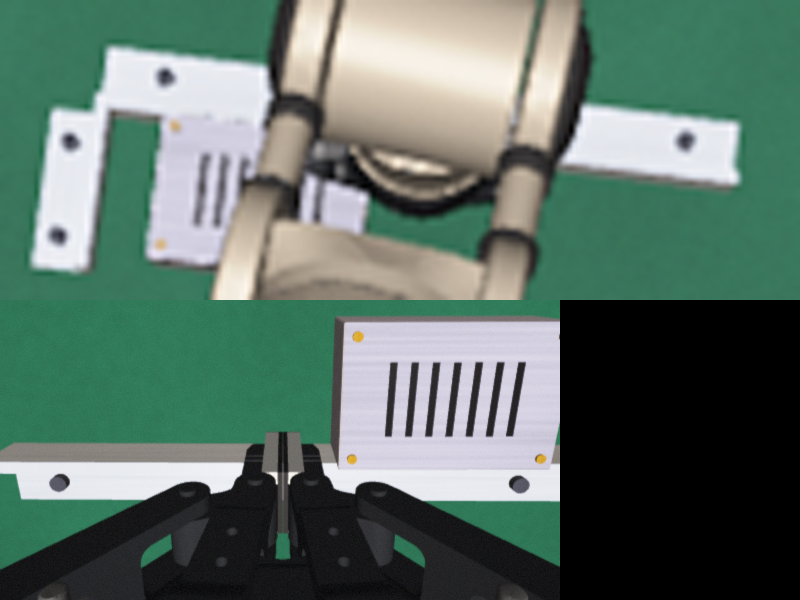

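>>> apply_moves:
  moves:
    - [[0,0,0.03,0,0,0,0],[0,0,0.03,0,0,0,0],[0,0,0.02,0,0,0,0],[0,0,0.008,0,0,0,0],[0.001,0.008,0,0,0,0,0],[0,0.005,0,0,0,0,0],[0,0.004,0,0,0,0,0],[0,0.004,0,0,0,0,0],[0,0.004,0,0,0,0,0],[0,0.004,0,0,0,0,0]]

```text
clock: 7.85
eef_pos: [0.5703, -0.0063, 0.0175]
ee_rot: [0.001, 0.045, 0.999, -0.001]
wrist_force: [-2.0, -6.6, 3.4]
grip_width: -0.0001
grip_force: 3.1
```

>>> apply_moves:
  moves:
    - [[0,0.004,0,0,0,0,0],[0,0.004,0,0,0,0,0],[0,0.004,0,0,0,0,0],[0,0.003,0,0,0,0,0],[0,0.002,0,0,0,0,0],[0,0.001,0,0,0,0,0],[0,0.001,0,0,0,0,0],[0,0,0,0,0,0,0]]

```text
clock: 8.65
eef_pos: [0.5722, 0.0126, 0.0176]
ee_rot: [0.001, 0.046, 0.999, -0.001]
wrist_force: [-1.2, -5.1, 2.4]
grip_width: -0.0004
grip_force: 2.4
```

>>> apply_moves:
  moves:
    - [[0,0.001,0,0,0,0,0],[0,0.001,0,0,0,0,0],[0,0.001,0,0,0,0,0],[0,0,0,0,0,0,0]]

```text
clock: 9.05
eef_pos: [0.5725, 0.0156, 0.0175]
ee_rot: [0.001, 0.045, 0.999, -0.001]
wrist_force: [-0.6, -4.8, 2.8]
grip_width: 0.0004
grip_force: 2.6
```

>>> apply_moves:
  moves:
    - [[0,0.001,0,0,0,0,0],[0,0.001,0,0,0,0,0],[0,0.001,0,0,0,0,0],[0,0,0,0,0,0,0]]

```text
clock: 9.45
eef_pos: [0.5728, 0.0184, 0.0175]
ee_rot: [0.001, 0.045, 0.999, -0.001]
wrist_force: [-0.4, -5.8, 3.3]
grip_width: 0.0001
grip_force: 3.1
```

>>> apply_moves:
  moves:
    - [[0,0.001,0,0,0,0,0],[0,0.001,0,0,0,0,0],[0,0.001,0,0,0,0,0],[0,0,0,0,0,0,0]]

```text
clock: 9.85
eef_pos: [0.5728, 0.0186, 0.0176]
ee_rot: [0.001, 0.045, 0.999, -0.002]
wrist_force: [-3.6, -19.4, 5.5]
grip_width: -0.0002
grip_force: 9.7
```

End wall reached (19 N). I'll back off, retreat and look.

>>> apply_moves:
  moves:
    - [[0,-0.008,0,0,0,0,0],[0,-0.01,0,0,0,0,0],[0,0,-0.04,0,0,0,0],[0,0,-0.04,0,0,0,0],[0,0,-0.04,0,0,0,0],[0.02,-0.04,0,0,0,0,0],[0.02,-0.04,0,0,0,0,0],[0.02,-0.04,0,0,0,0,0],[0.02,-0.04,0,0,0,0,0],[0.02,-0.04,0,0,0,0,0]]

```text
clock: 10.85
eef_pos: [0.4519, -0.1868, 0.1366]
ee_rot: [0.001, 0.045, 0.999, 0.0]
wrist_force: [0.4, -1.0, -0.5]
grip_width: -0.0001
grip_force: 0.0
```

```bash
python3 - <<'E'
from workcell import robot
import cv2,numpy as np
c=robot.capture("top"); np.savez("top3.npz",**c)
i=c["img"][115:220,205:365,::-1]
cv2.imwrite("pics/crop3.png",cv2.resize(i,None,fx=5,fy=5,interpolation=cv2.INTER_CUBIC))
s=robot.capture("scene"); np.savez("scene3.npz",**s)
cv2.imwrite("pics/s3.png",cv2.resize(s["img"][180:300,160:360,::-1],None,fx=4,fy=4,interpolation=cv2.INTER_CUBIC))
E
```

```text
(no output)
```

View pics/crop3.png

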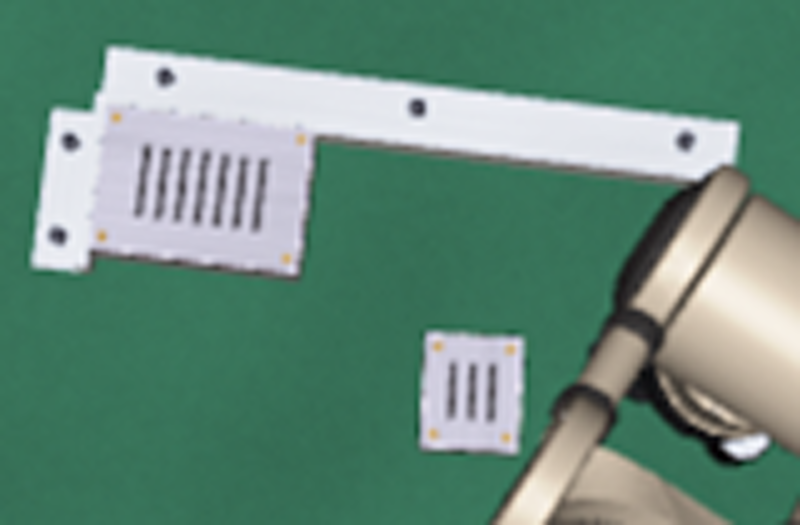

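View pics/s3.png

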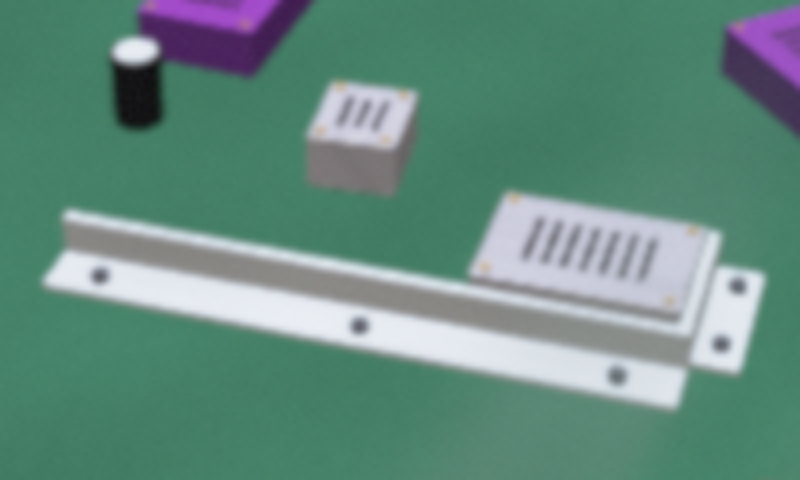

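```bash
python3 - <<'E'
from h import *
c=np.load("top3.npz")
f=lambda a,z:w(c,np.array(a)/5+[205-.4,115-.4],z)
M=np.array([[.99586,.09088],[-.09088,.99586]])
o=np.array([.6306,.1556])
for q in ([(154,302),(340,327),(324,447),(138,422)],[(116,118),(300,139),(287,258),(102,236)]):
    b=box(f(q,.04)); print(b,(b[0]-o)@M)
E
```

```text
(array([0.4661, 0.0707]), np.float64(0.1144), np.float64(0.0741), -0.1106) [-0.15610326 -0.09949827]
(array([0.5804, 0.0969]), np.float64(0.1138), np.float64(0.0737), -0.0929) [-0.04465752 -0.06301916]
```

```bash
python3 -c "
from workcell import robot
print(robot.hand_in())"
```

```text
the job is handed in; nothing more can be done
None
```

I pushed the long module flat into the corner and handed the job in: it met both the fence and the end wall firmly, and the final picture puts its centre at about (-44.7, -63.0) mm, square within about 0.002 rad. The bystanders in view look unmoved and the hand is clear, but the hand-in gave no verdict.

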